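# Pin the walking-frame wheel on its axle

### The arm

A 6-joint arm with a two-finger parallel gripper is mounted at the origin on a cart in front of the work surface, level with it; the furniture and walls round the work are solid. World frame = base frame: x ahead of the robot, y to its left, z up, the work surface at z = 0. Lengths are in m, angles in rad, forces in N, time in s.
With the tool pointing down it reaches from about 0.35 to 0.775 m from the base axis. Payload 7.3 kg.
Tool frame: the origin (TCP) lies at the very end of the fingers, on their centre line; the grasp point (between the pads) lies 19 mm behind it (robot.hold_point_z is the distance from the TCP to the grasp point, in m); z points along the fingers, y is the line along which they close (so a half turn about z gives the same grasp; the last joint's range is limited). The gripper opens to 92 mm and grips with 3 to 60 N. Pads are 19 mm wide; open, the fingers measure 130 mm over their backs; the gripper's body (75 mm by 190 mm) begins 47 mm behind the grasp point.
Start: joints at [-1.254, 0.342, 1.524, -0, 1.275, -0.146], TCP at [0.234, -0.47, 0.227] pointing down, gripper open.
Joint ranges: [-2.53, 2.53], [-0.77, 2.02], [0.04, 2.7], [-1, 4.14], [0.28, 2.66], [-3.11, 3.11]. Speed limits (rad/s): [2.57, 2.57, 3.14, 3.14, 3.14, 3.14].

### API

Orientations are given as [roll, pitch, yaw] about the fixed x, y, z axes, in that order (R = Rz(yaw) Ry(pitch) Rx(roll)).
In Python, from workcell import monitor, vision, ticket, robot gives the robot as it stands.
- The arm moves only by the tool apply_moves, never from a script. Its argument "targets" is a list of rows, each a list of 7 numbers: the shift along the tool's x, y, z in m, then the turn, a rotation vector about the tool's x, y, z in degrees, then the finger opening in m, from 0 to 0.0918. A call has 1 to 5 rows; each row shifts and turns the commanded pose from where the row before left it, along the tool's axes as they then stand; what a row does not reach is not made up. A row lasts 1/10 s, in which the tool goes at most 50 mm and 8.59 degrees, less where a joint would pass 70% of its speed; a pose out of reach is approached as far as the arm can. A call with a gripper value outside its range is refused whole. The fingers move at their own pace and stop on an object; "force" is the grip in N (left out, the last holds). Time passes only in rows, so rows that do not move let the fingers close. It gives the time, the measured TCP pose, the force, the opening and the grip force at its end, in the units of the state.
- monitor.get_state(): the state, without advancing time (a new reading comes with each control period).
- vision.get_image(name): name is "side" or "top"; returns a dict with "image" (400x640x3 uint8, blue, green, red), "fx", "fy", "cx", "cy" (pixels), "k1" (the pictures are not rectified: a ray, as slopes to the right and down, at radius r is drawn at 1 + k1 r^2 times it, then the intrinsics apply), "origin" and "orientation" of the camera in the world. Camera axes: x right, y up, looking along -z (the intrinsics and any distortion apply to the point x, -y, -z); pixel columns grow to the right and rows downward; lengths in m; the calibration is good to about 2 mm. A picture is of the moment at which its call begins. There is no depth.
- ticket.close_job(): hands the job in; it is judged then, once.
The state is a dict: "clock": time; "joint_positions": joint angles; "qvel": joint speeds; "joint_efforts": joint torques, N m; "eef_pos": TCP position; "orientation": TCP orientation; "ft_force": force on the tool from outside, world axes, zero at the start; "ft_torque": the same for the moment, N m; "gripper_width": finger opening in m; "gripper_force": force on a finger pad.
Only numpy, scipy, OpenCV 4.12 (cv2) and the standard library are available. Lean on these libraries where they do the work, as an engineer would, in place of code of your own. Each camera call takes 0.05 s, during which the arm holds its last target. There are 200 camera calls.

### The job

The wheel of this walking-frame leg is back on its axle and needs its hitch pin. Take the brass pin out of the blue block, feel its nose into the cross hole of the axle without pressing hard, push it down until its collar sits on the axle with the loop on the side of the axle's free end, then swing the sprung loop down over the axle end until it snaps under the axle and lies against the pin; leave the things round about where they are.

Things in the scene. Friction and masses are not known exactly. Their poses are not given: they have to be found in the camera images.
- wheel_stand: Walking-frame leg (25 mm tube) in a bench clamp fixed to the table, with an 80 mm wheel (free to turn) on a level steel axle. Origin on the table, z up; x runs along the axle from its free end (at -x) to wheel and leg. Axle line y = 0, z = 0.070. Hub washer (32 mm across) at x = 0.016, tyre x = 0.026 to 0.048, its top z = 0.110; leg at x = 0.082, top z = 0.140; base plate from x = 0.038 on.
- hole_travel (a point): Middle of the range in which the mouth of the axle's upright through hole can lie: on the axle's top flat, 78 mm above the table (flat 22 mm long along the axle, 20 mm wide; bottom flat at 62 mm). Hole 9.6 mm wide, no lead-in. The axle is loose endways, so the true hole is up to 7 mm from here along the stand's x, either way: not measured, but visible. The axle slides between those stops under 8 N or more.
- axle_tip_travel (a point): Centre of the axle's free end face when the axle is at the middle of its end play. The last 8 mm of the 20 mm round end taper to a blunt nose; its face is always 24.4 mm from the hole's centre.
- pin: Brass hitch pin, 0.08 kg with loop, standing in the block. Origin on its axis at the underside of its collar (15 mm across); z up, x away from the loop side: the open loop sticks out to -x. Shank 8 mm thick to 24 mm below the collar, then a blunt nose tapering to 5.6 mm. Head 16 x 12 mm up to z = 0.0135. It seats with the collar on the axle's top flat and its x along the stand's x, give or take 10 degrees.
- thumb_plate (a point): Middle of the upright thumb plate on the pin's head, the place to grip from above: 9 mm thick along the pin's y, 14 mm along its x, from 13 to 43 mm above the collar. The loop pivots below it.
- pin_nose (a point): Tip of the pin's nose, 28 mm below its collar.
- loop (a joint): Angle of the wire loop about its pivot (rad): 0 sticks out level to the pin's -x, negative is raised, 1.571 (stop) hangs straight down against the pin. Stays where left (0.02 N m friction). Its sprung wire stretches up to 5 mm, 3 N per mm, and must stretch 1 to 1.5 mm to ride over the axle's tapered end, at about 0.8 to 1.3 rad (some 3 to 15 N of push); then it snaps under the axle and is pushed on to 1.57.
- loop_pivot (a point): Pivot of the loop, along the pin's y, 6 mm to the pin's -x and 8 mm above the collar's underside. The loop is a D of 4 mm wire: straight sides 17 mm either side of the middle, from 9 to 25 mm from the pivot; cross bar (wire centre) 28.7 mm from it. Fingers opened 26 to 30 mm go astride the axle and push both sides inward. The push may slide axle and pin along to the stop.
- loop_end (a point): Middle of the loop's cross bar (wire centre).
- pin_block: Blue drilled parking block, fixed, 70 x 46 x 36 mm high; origin at the centre of its underside. The pin stands in the hole at x = 0.006, y = 0, 9.6 mm wide and 31 mm deep, its collar on the block's top (z = 0.036).
- tape_roll: Loose roll of beige tape lying flat, 96 mm across, 25 mm high, origin under its middle. Bystander.
- gauze_roll: Loose white wrapped gauze roll standing on end, 38 mm across, 62 mm high, origin under its middle. Bystander.
- wipes_tub: Loose white tub with blue lid, 92 mm across, 164 mm high, origin under its middle. Bystander.

How it is judged:
On the way:
1. the pin is pushed home in the cross hole, collar on the axle, with the loop still open (x of pin in the frame of wheel_stand between -0.0105 and 0.0105 m and y of pin in the frame of wheel_stand between -0.003 and 0.003 m and z of pin in the frame of wheel_stand between 0.074 and 0.0798 m and angle between pin's own z axis and vertical below 0.15 rad and value of joint loop below 1 rad), for 0.2 s.
At the end, for the whole second after the job is handed in: The pin stands in the axle's cross hole, upright within 8.5 degrees, collar within 1.8 mm of the axle's flat; the loop is swung to at least 1.37 rad with its cross bar under the axle, at most 60.5 mm above the table and within 8 mm of the axle's middle; the pin is at rest (x of pin in the frame of wheel_stand between -0.0105 and 0.0105 m and y of pin in the frame of wheel_stand between -0.003 and 0.003 m and z of pin in the frame of wheel_stand between 0.074 and 0.0798 m and angle between pin's own z axis and vertical below 0.15 rad and value of joint loop above 1.37 rad and z of loop_end in the frame of wheel_stand below 0.0605 m and y of loop_end in the frame of wheel_stand between -0.008 and 0.008 m and linear speed of pin below 0.02 m/s); the robot touches nothing.
It fails at once if the pin or its loop is pressed on the axle or wheel leg with more than 30 N (contact force between pin and wheel_stand above 30 N).
It fails at once if the gripper or arm presses on the wheel leg with more than 30 N (contact force between any of the fingers, the arm and wheel_stand above 30 N).
It fails at once if a bystander (tape, gauze roll, tub) is moved more than 20 mm (distance of any of tape_roll, gauze_roll, wipes_tub from where it was at the start of the episode above 0.02 m).
It also fails if it takes over 72 s, if anything falls off the work surface, if the arm or the gripper's body presses on something with over 40 N, if the wrist force passes 120 N, or if a joint passes its speed limit or range.

## Working session

There is one attempt and no reset: what is moved stays moved. The work goes in short steps, Python scripts to look and compute and a tool call to move; the robot and the scene stay as the last step left them, time stands still between calls to the robot, and variables do not carry over. Pictures are saved under pics/ and viewed, at most 10 in all, crops included, and the job is handed in when it is done.

Besides the shell and the picture viewer there is one more tool, called after "Emit:" as name(argument=value, ...), one argument or row to a line, values as JSON. apply_moves: Moves the arm, as the interface text tells. Its arguments: {"type":"object","properties":{"targets":{"type":"array","items":{"type":"array","items":{"type":"number"}}},"force":{"type":"number"}},"required":["targets"]}

```bash
mkdir -p pics; ls
cat > h.py <<'E'
import numpy as np, cv2
from scipy.spatial.transform import Rotation as R
from workcell import monitor, vision, ticket, robot
def cam(n):
    d=vision.get_image(n); return d
def Rc(d):
    o=np.array(d["orientation"],float)
    return o if o.shape==(3,3) else R.from_euler('xyz',o).as_matrix()
def ray(d,u,v):
    K=np.array([[d['fx'],0,d['cx']],[0,d['fy'],d['cy']],[0,0,1.]])
    p=cv2.undistortPoints(np.array([[[u,v]]],float),K,np.array([d['k1'],0,0,0,0.]))[0,0]
    return np.array(d['origin']),Rc(d)@np.array([p[0],-p[1],-1])
def onz(d,u,v,z):
    o,r=ray(d,u,v); return o+r*(z-o[2])/r[2]
def proj(d,P):
    c=Rc(d).T@(np.array(P,float)-np.array(d['origin'])); s=np.array([c[0],-c[1]])/-c[2]
    s=s*(1+d['k1']*(s@s)); return np.array([d['fx']*s[0]+d['cx'],d['fy']*s[1]+d['cy']])
def tri(d1,p1,d2,p2):
    o1,r1=ray(d1,*p1);o2,r2=ray(d2,*p2)
    t=np.linalg.lstsq(np.c_[r1,-r2],o2-o1,rcond=None)[0]
    a,b=o1+t[0]*r1,o2+t[1]*r2; return (a+b)/2,np.linalg.norm(a-b)
E
python3 - <<'E'
from h import *
for n in('top','side'):
    d=cam(n); cv2.imwrite(f'pics/{n}0.png',d['image']); print({k:v for k,v in d.items() if k!='image'})
print(monitor.get_state(),robot.hold_point_z)
E
```

```text
pics
{'fx': 395.9486629200469, 'fy': 395.9486629200469, 'cx': 321.41574598076164, 'cy': 194.99173462624486, 'k1': -0.07726158748793771, 'origin': array([0.43387332, 0.18235221, 0.92874864]), 'orientation': array([ 0.19766333, -0.02293053, -1.55750635])}
{'fx': 362.27877395297355, 'fy': 362.27877395297355, 'cx': 323.1674152269099, 'cy': 200.31052853846165, 'k1': -0.030485555142657612, 'origin': array([0.63109822, 0.87095459, 0.58911539]), 'orientation': array([0.91153406, 0.01009126, 3.10618101])}
{'clock': 0.1, 'joint_positions': array([-1.25401372e+00,  3.42595115e-01,  1.52491003e+00,  6.14028282e-06,
        1.27537808e+00, -1.45971256e-01]), 'qvel': array([-0.00038643, -0.00159234, -0.00202426,  0.00096106, -0.00039193,
       -0.00216964]), 'joint_efforts': array([ 2.37039458e-03, -4.32005131e+01, -2.44693011e+01,  7.20106624e-02,
        5.26645139e-02, -3.21252196e-05]), 'eef_pos': array([ 0.23429193, -0.4694292 ,  0.22614852]), 'orientation': array([-3.14031667e+00, -1.93526962e-04,  4.62751952e-01]), 'ft_force': array([ 1.04551114, -0.20893874, -0.31058661]), 'ft_torque': array([-0.01558612,  0.00903795, -0.03764073]), 'gripper_force': 0.0, 'gripper_width': 0.09201535714931812} 0.0188
```

View pics/top0.png

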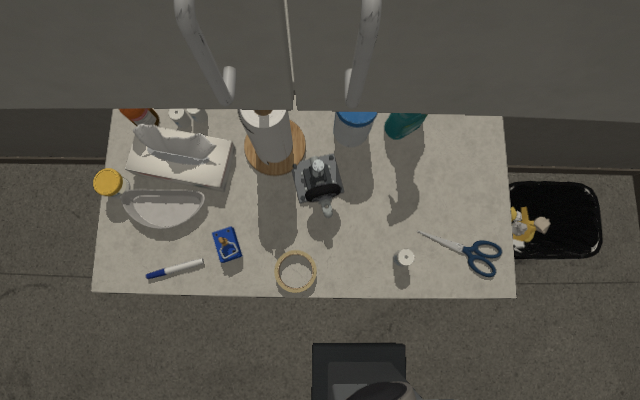

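View pics/side0.png

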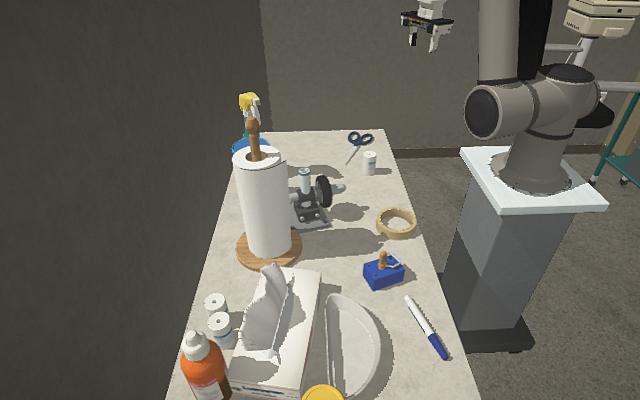

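Top view: blue block with pin at about (227,245), wheel stand at (320,185) with the axle end toward the robot at (327,210); tape (296,271), gauze (406,258), tub lid (357,115). The side view shows the block at (384,270) and the axle at (340,188). Next, I'll enlarge these areas.

Run:
```python
from h import *
t=cv2.imread('pics/top0.png');s=cv2.imread('pics/side0.png')
def c(i,u,v,w=50,h=37): return cv2.resize(i[v-h:v+h,u-w:u+w],(400,296),interpolation=cv2.INTER_CUBIC)
cv2.imwrite('pics/z0.png',np.vstack([np.hstack([c(t,227,245),c(t,325,195)]),np.hstack([c(s,384,270),c(s,325,195)])]))
```

```text
(no output)
```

View pics/z0.png

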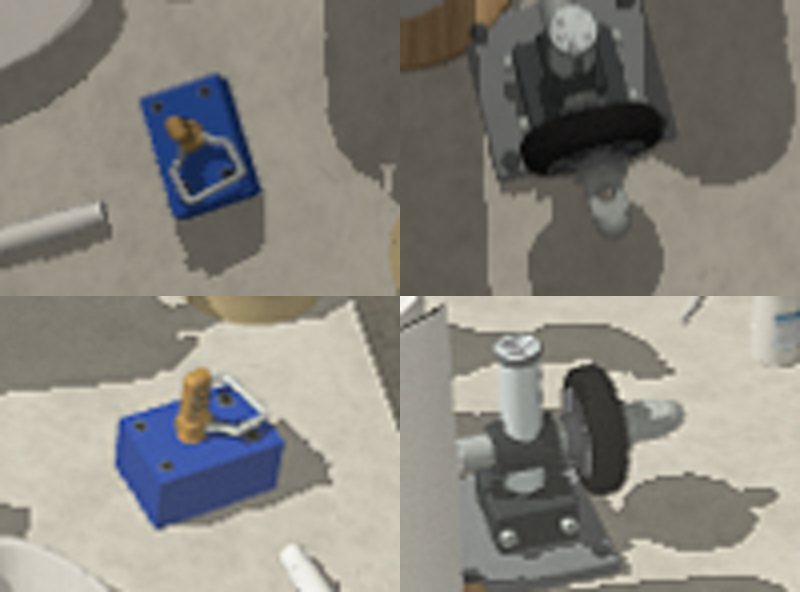

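Crops: pin head at top px (273/… → about (223,241)), loop pointing to image bottom right. On the axle, the dark hole spot is at top px (326.5,205), the leg top at (318,165), and the tyre is the black band.

```bash
cat > m.py <<'E'
from h import *
t=cam('top');s=cam('side')
def blob(d,m,box):
    z=np.zeros(m.shape,np.uint8);x0,y0,x1,y1=box;z[y0:y1,x0:x1]=m[y0:y1,x0:x1]
    n,l,st,c=cv2.connectedComponentsWithStats(z); i=1+np.argmax(st[1:,4]); return (l==i).astype(np.uint8),c[i],st[i]
def hsv(d): return cv2.cvtColor(d['image'],cv2.COLOR_BGR2HSV)
def blue(h): return cv2.inRange(h,(110,120,40),(128,255,255))
def brass(h): return cv2.inRange(h,(8,110,70),(22,255,255))
E
python3 - <<'E'
from m import *
ht,hs=hsv(t),hsv(s)
m,c,st=blob(t,blue(ht),(205,220,250,275)); cs=[p for p in cv2.findContours(m,0,1)[0]]
r=cv2.minAreaRect(cs[0]);print('blue rect',r,cv2.boxPoints(r).tolist())
print([onz(t,*p,.036)[:2].round(4) for p in cv2.boxPoints(r)])
m,cb,st=blob(t,brass(ht),(205,220,250,275));print('brass top',cb,st); print(cv2.minAreaRect(cv2.findContours(m,0,1)[0][0]))
m,c2,st2=blob(s,brass(hs),(360,240,410,290));print('brass side',c2,st2)
print(tri(t,cb,s,c2))
# tyre
g=hsv(t);m=cv2.inRange(g[:,:,2],0,40)
m,c,st=blob(t,m,(295,170,350,210));print('tyre',c,st); y,x=np.where(m);e=cv2.fitEllipse(max(cv2.findContours(m,0,1)[0],key=len));print(e)
print('leg',onz(t,318,165,.14)); print('hole',onz(t,326.5,205.2,.078)); print('tyre',onz(t,*e[0],.1))
gr=cv2.cvtColor(t['image'],6)
print(gr[198:220,316:338])
gs=cv2.cvtColor(s['image'],6)
print(gs[178:196,328:350])
E
```

```text
blue rect ((226.3000030517578, 244.4000244140625), (31.306547164916992, 22.452171325683594), 71.56505584716797) [[210.70001220703125, 233.1000213623047], [232.0, 226.00001525878906], [241.89999389648438, 255.7000274658203], [220.60000610351562, 262.800048828125]]
[array([0.5208, 0.413 ]), array([0.5378, 0.3657]), array([0.4716, 0.3399]), array([0.455 , 0.3867])]
brass top [222.94736842 241.02631579] [219 238   9   8  38]
((223.00001525878906, 240.50003051757812), (8.800000190734863, 5.400000095367432), 53.13010025024414)
brass side [381.88636364 260.32954545] [378 251   9  18  88]
(array([0.50224702, 0.38023525, 0.05350282]), np.float64(0.00025583460049225616))
tyre [320.88779528 189.13976378] [305 170  37  32 508]
((319.4646911621094, 187.95260620117188), (25.81142234802246, 36.51445007324219), 102.19049835205078)
leg [0.65511015 0.17425388 0.14      ]
hole [0.58203877 0.15371344 0.078     ]
tyre [0.61544109 0.1699386  0.1       ]
[[ 39  44  39  45  48  59  62  62  62  61  61  64  63  61  61  72  74  92
  119 122 123 145]
 [ 36  46  50  56  58  60  60  65  70  75  76  72  71  68  69
[... 2867 characters left out ...]
4 144 138 122 121 133 116 130
  190 204 202 202]
 [ 54  51  53  79 111 121 117 117 115 117 114 113 115 113 116 116 111 137
  188 201 202 202]
 [ 53  52  50  69 114 129 119 117 119 118 116 117 115 114 110 107 130 184
  210 205 202 202]
 [ 55  53  46  64 113 127 117 117 116 116 118 116 113 111 113 138 182 210
  205 204 203 205]
 [ 56  55  48  65 106 119 117 115 111 111 108 113 116 129 183 217 209 203
  201 200 200 201]
 [ 54  53  49  57  92 113 114 118 119 124 129 144 172 174 197 207 205 200
  198 195 196 196]
 [ 51  52  52  56  86 120 146 169 175 198 210 212 209 211 208 207 204 201
  201 199 199 196]
 [ 52  53  49  50  91 169 215 208 204 202 203 204 204 206 208 205 202 201
  199 199 205 204]]
```

Run:
```python
from h import *
d=cam('top')
def q(x,y,u,v,z): return onz(d,u-50+x/4-.375,v-37+y/4-.375,z)
def yaw(a,b): v=b-a;return np.degrees(np.arctan2(v[1],v[0])).round(1)
S=lambda x,y,z:q(x-400,y,325,195,z)
B=lambda x,y,z:q(x,y,227,245,z)
print('base',yaw(S(503,185,.01),S(470,50,.01)),yaw(S(672,135,.01),S(638,0,.01)), 'axle',yaw(S(606,192,.078),S(573,28,.14)))
print('leg',S(573,28,.14),'hole',S(606,192,.078))
for k in [(157,106),(204,92),(228,174)]: print('dot',B(*k,.036))
print('block',yaw(B(262,185,.036),B(222,75,.036)),yaw(B(228,174,.036),B(204,92,.036)),yaw(B(204,92,.036),B(157,106,.036))-90, 'left',yaw(B(178,217,.02),B(143,97,.036)))
print('corners',B(143,97,.036),B(222,75,.036),B(262,185,.036))
b=cv2.resize(d['image'][222:272,200:254],(432,400),interpolation=cv2.INTER_CUBIC)
a=cv2.resize(d['image'][155:222,300:350],(400,536),interpolation=cv2.INTER_CUBIC)
o=np.zeros((536,800,3),np.uint8);o[:,:400]=a;o[:400,400:]=b[:,:400]
for i in range(0,800,40):
    cv2.line(o,(i,0),(i,5),(0,0,255),1); cv2.line(o,(0,i),(5,i),(0,0,255),1);cv2.line(o,(400,i),(405,i),(0,0,255),1)
cv2.imwrite('pics/z1.png',o)
```

```text
base 14.9 14.1 axle 15.0
leg [0.65590738 0.174524   0.14      ] hole [0.58108419 0.15452147 0.078     ]
dot [0.51870148 0.40114863 0.036     ]
dot [0.52712938 0.37498684 0.036     ]
dot [0.48140585 0.35897038 0.036     ]
block 22.7 19.3 17.900000000000006 left 16.9
corners [0.52362848 0.4094075  0.036     ] [0.53695945 0.36532082 0.036     ] [0.47566527 0.33962341 0.036     ]
```

View pics/z1.png

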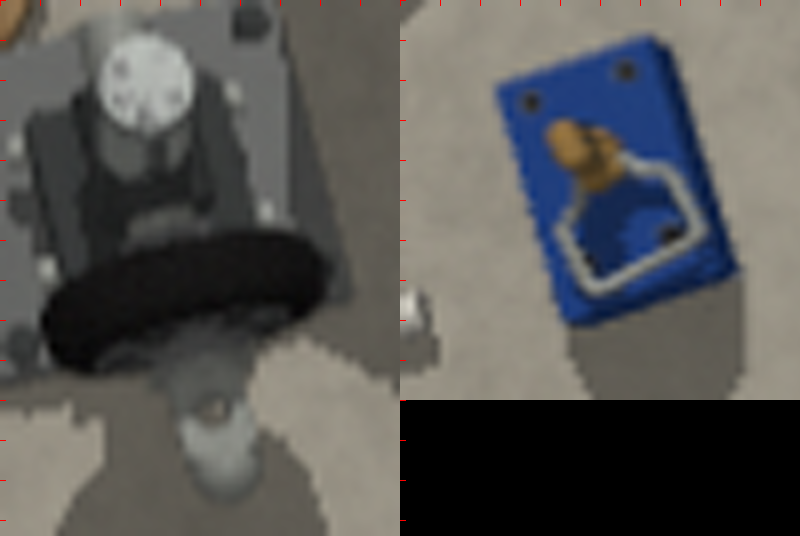

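The 8x view shows the hole at z1 (215,406), the leg top at (146,83), block dots at (531,101), (626,70) and (672,235), and loop bar ends at (598,290) and (703,235). The loop is turned more than the block.

Run:
```python
from h import *
d=cam('top'); s=cam('side')
B=lambda x,y,z:onz(d,200+(x-400)/8-.44,222+y/8-.44,z)
def yaw(a,b): v=b-a;return np.degrees(np.arctan2(v[1],v[0])).round(1)
D=[B(531,101,.036),B(626,70,.036),B(672,235,.036),B(590,260,.036)]
print('block',yaw(D[2],D[1]),yaw(D[3],D[0]),yaw(D[1],D[0])-90,yaw(D[2],D[3])-90,'ctr',np.mean(D,0))
for z in(.044,.055):
  print('bar',z,yaw(B(703,235,z),B(598,290,z))-90,'sides',yaw(B(705,230,z),B(675,178,z)),yaw(B(598,290,z),B(558,225,z)))
b=(B(703,235,.044)+B(598,290,.044))/2; print('barmid',b)
print('plate', onz(d,200+(570-400)/8-.44,222+143/8-.44,.079),onz(d,200+(600-400)/8-.44,222+165/8-.44,.05))
c=np.mean(D,0)
for y in (17,19,21): 
  a=np.radians(y);p=c[:2]+.006*np.array([np.cos(a),np.sin(a)]);print(p,[np.round(proj(s,[*p,z]),1) for z in(.036,.079)],[np.round(proj(d,[*p,z]),1) for z in(.036,.079)])
# side loop
im=cv2.resize(s['image'][240:300,345:425],(800,600),interpolation=cv2.INTER_CUBIC);cv2.imwrite('pics/z2.png',im)
```

```text
block 18.6 23.6 19.400000000000006 18.099999999999994 ctr [0.50066774 0.37912691 0.036     ]
bar 0.044 29.0 sides 32.6 34.5
bar 0.055 29.0 sides 32.6 34.5
barmid [0.47371808 0.36311606 0.044     ]
plate [0.50344485 0.37929522 0.079     ] [0.49991032 0.3773341  0.05      ]
[0.50640556 0.38088114] [array([379.2, 266.6]), array([381.1, 251.6])] [array([224.5, 239.8]), array([220.2, 238. ])]
[0.50634085 0.38108032] [array([379.2, 266.7]), array([381.1, 251.7])] [array([224.4, 239.8]), array([220.1, 238.1])]
[0.50626922 0.38127712] [array([379.3, 266.8]), array([381.2, 251.8])] [array([224.3, 239.8]), array([220. , 238.1])]
```

View pics/z2.png

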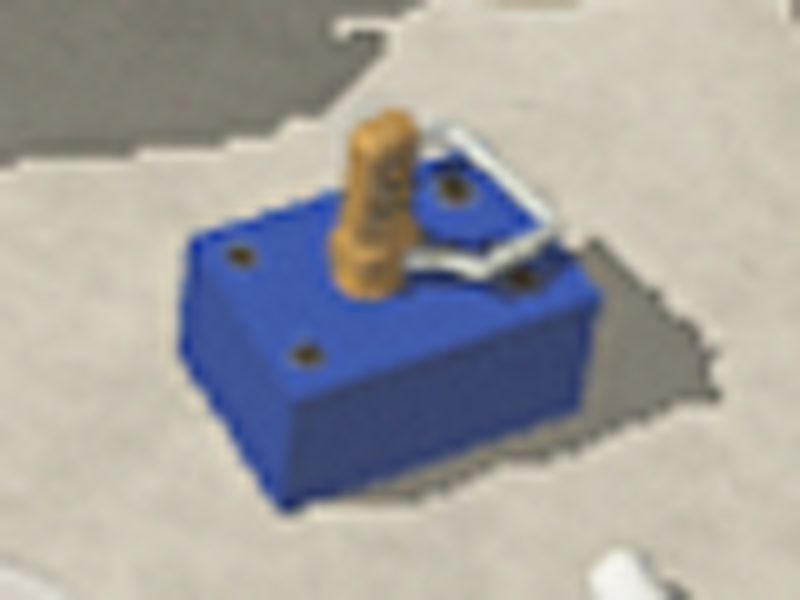

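The side zoom shows the brass plate top at z2 (385,120), the collar at (370,285) and the loop bar from (552,222) to (450,130). Triangulating these.

Run:
```python
from h import *
d=cam('top'); s=cam('side')
T=lambda x,y:(200+(x-400)/8-.44,222+y/8-.44)
T2=lambda x,y:(300+x/8-.44,155+y/8-.44)
S=lambda x,y:(345+x/10-.45,240+y/10-.45)
a=tri(d,T(598,290),s,S(552,224));b=tri(d,T(703,235),s,S(450,128));c=tri(d,T(558,225),s,S(490,272))
print('A',a,'B',b,'C',c)
v=a[0]-b[0];print('bar yaw',np.degrees(np.arctan2(v[1],v[0]))-90,np.linalg.norm(v))
print('plate top',tri(d,T(570,140),s,S(387,122)))
print('dots',*[tri(d,p,s,q) for p,q in((T(531,101),S(240,256)),(T(626,70),S(305,354))) ] if 0 else '', [onz(s,*S(*p),.036) for p in((240,256),(305,354),(455,187),(522,277))])
# stand side: leg top ellipse centre z0 lower right crop
Z=lambda x,y:(275+(x-400)/4-.375,158+(y-296)/4-.375)
print('leg',tri(d,T2(146,83),s,Z(519,348)), onz(d,*T2(146,83),.14),onz(s,*Z(519,348),.14))
print('hole',onz(d,*T2(215,406),.078))
```

```text
A (array([0.46539583, 0.37743527, 0.04401167]), np.float64(0.000998288053423608)) B (array([0.48101932, 0.34925136, 0.04325276]), np.float64(0.0012154241103228384)) C (array([0.48172478, 0.38978708, 0.04473485]), np.float64(0.0036681105871392184))
bar yaw 29.00138620743327 0.032233552935658764
plate top (array([0.50313203, 0.3799429 , 0.07785508]), np.float64(0.002509952754760356))
dots [array([0.52723169, 0.37596168, 0.036     ]), array([0.51787391, 0.40205981, 0.036     ]), array([0.48040463, 0.35921076, 0.036     ]), array([0.47135994, 0.3842028 , 0.036     ])]
leg (array([0.6549394 , 0.17477652, 0.13715834]), np.float64(0.002139543269607982)) [0.6552415  0.17464809 0.14      ] [0.65376255 0.17974577 0.14      ]
hole [0.58179286 0.15385266 0.078     ]
```

Emit:
apply_moves(
  targets=[
    [0.034,-0.035,0,0,0,0,0.05],
    [0.034,-0.035,0,0,0,0,0.05],
    [0.034,-0.035,0,0,0,0,0.05],
    [0.034,-0.035,0,0,0,0,0.05],
    [0.034,-0.035,0,0,0,0,0.05],
  ],
  force=30,
)

```text
clock: 0.95
eef_pos: [0.3086, -0.2355, 0.2269]
orientation: [3.141, -0.0, 0.462]
ft_force: [1.2, -0.7, -0.0]
gripper_width: 0.0565
gripper_force: 0.0
```

Emit:
apply_moves(
  targets=[
    [0.034,-0.035,0,0,0,0,0.05],
    [0.034,-0.035,0,0,0,0,0.05],
    [0.034,-0.035,0,0,0,0,0.05],
    [0.034,-0.035,0,0,0,0,0.05],
    [0.034,-0.035,0,0,0,0,0.05],
  ],
)

```text
clock: 1.45
eef_pos: [0.3827, -0.0029, 0.2271]
orientation: [3.141, -0.001, 0.463]
ft_force: [1.9, -1.2, 0.5]
gripper_width: 0.0499
gripper_force: 0.0
```

Emit:
apply_moves(
  targets=[
    [0.034,-0.035,0,0,0,0,0.05],
    [0.034,-0.035,0,0,0,0,0.05],
    [0.034,-0.035,0,0,0,0,0.05],
    [0.034,-0.035,0,0,0,0,0.05],
    [0.034,-0.035,0,0,0,0,0.05],
  ],
)

```text
clock: 1.95
eef_pos: [0.4566, 0.2299, 0.2268]
orientation: [3.141, -0.0, 0.463]
ft_force: [0.8, -0.6, 1.0]
gripper_width: 0.0501
gripper_force: 0.0
```

```bash
cat > g.py <<'E'
from h import *
import sys
def go(x,y,z,yaw):
    s=monitor.get_state();p=np.array(s['eef_pos']);M=R.from_euler('xyz',s['orientation']).as_matrix()
    D=R.from_euler('xyz',[np.pi,0,np.radians(yaw)]).as_matrix()
    print('clock',round(s['clock'],2),'pos',p.round(4),'rpy',np.degrees(s['orientation']).round(2),'shift',(M.T@(np.array([x,y,z])-p)).round(4),'turn',np.degrees(R.from_matrix(M.T@D).as_rotvec()).round(2),'F',np.round(s['ft_force'],1),'w',round(s['gripper_width'],4))
if __name__=='__main__': go(*map(float,sys.argv[1:]))
E
python3 g.py .503 .380 .15 30
```

```text
clock 1.95 pos [0.4566 0.2299 0.2268] rpy [ 1.7998e+02 -3.0000e-02  2.6550e+01] shift [ 0.1086 -0.1136  0.0768] turn [ 0.02 -0.03 -3.45] F [ 0.8 -0.6  1. ] w 0.0501
```

Emit:
apply_moves(
  targets=[
    [0.027,-0.0284,0.0,0,0,0,0.04],
    [0.027,-0.0284,0.01,0,0,0,0.04],
    [0.027,-0.0284,0.02,0,0,0,0.04],
    [0.0276,-0.0284,0.03,0,0,-3.45,0.04],
    [0,0,0.0168,0,0,0,0.04],
  ],
)

```text
clock: 2.45
eef_pos: [0.5024, 0.3814, 0.1463]
orientation: [-3.141, 0.002, 0.528]
ft_force: [0.2, -0.7, -0.7]
gripper_width: 0.0398
gripper_force: 0.0
```

Run:
```python
from h import *
from g import go
go(.503,.380,.056,30)
d=cam('top');s=cam('side')
o=np.hstack([cv2.resize(d['image'][215:275,190:250],(400,400),interpolation=2),cv2.resize(s['image'][220:280,350:410],(400,400),interpolation=2)])
cv2.imwrite('pics/z3.png',o)
for c in(d,s): print(proj(c,[*monitor.get_state()['eef_pos']]))
```

```text
clock 2.45 pos [0.5024 0.3814 0.1463] rpy [-1.7994e+02  1.1000e-01  3.0240e+01] shift [0.     0.0016 0.0903] turn [-0.06  0.11  0.24] F [ 0.2 -0.7 -0.7] w 0.0398
[213.84538157 237.71011412]
[386.91342243 224.58574868]
```

View pics/z3.png

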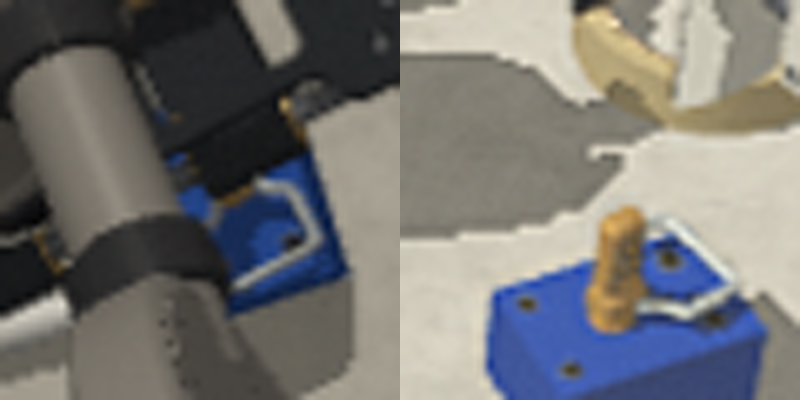

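The loop and plate are in place below the open fingers, so I'll descend and grip.

Emit:
apply_moves(
  targets=[
    [0,0.0016,0.03,0,0,0.2,0.04],
    [0,0,0.03,0,0,0,0.04],
    [0,0,0.02,0,0,0,0.04],
    [0,0,0.0125,0,0,0,0.04],
    [0,0,0,0,0,0,0.04],
  ],
)

```text
clock: 3.05
eef_pos: [0.5034, 0.3757, 0.0569]
orientation: [3.141, 0.002, 0.519]
ft_force: [-0.2, 0.4, 0.0]
gripper_width: 0.0399
gripper_force: 0.0
```

Emit:
apply_moves(
  targets=[
    [0,0,0,0,0,0,0.02],
    [0,0,0,0,0,0,0.012],
    [0,0,0,0,0,0,0.005],
    [0,0,0,0,0,0,0.005],
    [0,0,0,0,0,0,0.005],
  ],
  force=25,
)

```text
clock: 3.55
eef_pos: [0.5032, 0.3777, 0.058]
orientation: [-3.139, -0.001, 0.519]
ft_force: [-3.1, 5.9, 1.8]
gripper_width: 0.0094
gripper_force: 24.6
```

```bash
python3 g.py .503 .380 .053 30; python3 -c "
from h import *
print(monitor.get_state()['ft_torque'],monitor.get_state()['gripper_force'])"
```

```text
clock 3.55 pos [0.5032 0.3777 0.058 ] rpy [-1.7987e+02 -6.0000e-02  2.9740e+01] shift [ 0.001 -0.002  0.005] turn [-0.13 -0.06 -0.26] F [-3.1  5.9  1.8] w 0.0094
[1.32538751 0.68948466 0.03578792] 24.59584414958954
```

Emit:
apply_moves(
  targets=[
    [0,0,0,0,0,0,0.02],
    [0,-0.003,0.0025,0,0,0,0.02],
    [0,0,0.0025,0,0,0,0.02],
    [0,0,0,0,0,0,0.02],
    [0,0,0,0,0,0,0.02],
  ],
)

```text
clock: 4.05
eef_pos: [0.5021, 0.3788, 0.0521]
orientation: [3.141, 0.001, 0.519]
ft_force: [-0.4, -0.5, 0.4]
gripper_width: 0.0199
gripper_force: 0.0
```

Emit:
apply_moves(
  targets=[
    [0,0,0,0,0,0,0.012],
    [0,0,0,0,0,0,0.005],
    [0,0,0,0,0,0,0.005],
    [0,0,0,0,0,0,0.005],
  ],
  force=30,
)

```text
clock: 4.45
eef_pos: [0.502, 0.3794, 0.0524]
orientation: [-3.141, -0.0, 0.52]
ft_force: [-0.8, 2.8, -0.4]
gripper_width: 0.0088
gripper_force: 30.0
```

```bash
python3 g.py .503 .380 .053 30; python3 -c "
from h import *
print(monitor.get_state()['ft_torque'],monitor.get_state()['gripper_force'])"
```

```text
clock 4.45 pos [0.502  0.3794 0.0524] rpy [-1.7997e+02 -1.0000e-02  2.9770e+01] shift [ 0.0012  0.     -0.0006] turn [-0.03 -0.01 -0.23] F [-0.8  2.8 -0.4] w 0.0088
[ 0.63041103  0.22578345 -0.00323783] 29.95045155286789
```

Emit:
apply_moves(
  targets=[
    [0,0,-0.01,0,0,0,0.005],
    [0,0,-0.025,0,0,0,0.005],
    [0,0,-0.035,0,0,0,0.005],
    [0,0,-0.045,0,0,0,0.005],
    [0,0,0,0,0,0,0.005],
  ],
)

```text
clock: 4.95
eef_pos: [0.5054, 0.3803, 0.1753]
orientation: [3.141, -0.013, 0.52]
ft_force: [0.5, 0.9, -0.4]
gripper_width: 0.0091
gripper_force: 30.0
```

```bash
python3 g.py .56 .148 .165 15
```

```text
clock 4.95 pos [0.5054 0.3803 0.1753] rpy [179.94  -0.75  29.77] shift [-0.0681  0.2287  0.0096] turn [-0.04 -0.75 14.76] F [ 0.5  0.9 -0.4] w 0.0091
```

Emit:
apply_moves(
  targets=[
    [-0.01,0.033,0,0,0,0,0.005],
    [-0.012,0.04,0,0,0,0,0.005],
    [-0.012,0.04,0,0,0,0,0.005],
    [-0.012,0.04,0,0,0,0,0.005],
    [-0.012,0.04,0,0,0,0,0.005],
  ],
)

```text
clock: 5.45
eef_pos: [0.5476, 0.1806, 0.1676]
orientation: [3.141, 0.0, 0.52]
ft_force: [1.2, 0.9, -0.7]
gripper_width: 0.0091
gripper_force: 30.0
```

Emit:
apply_moves(
  targets=[
    [-0.01,0.036,0,0,0,0,0.005],
    [0,0,0,0,0,5,0.005],
    [0,0,0,0,0,5,0.005],
    [0,0,0,0,0,4.8,0.005],
    [0,0,0,0,0,0,0.005],
  ],
)

```text
clock: 5.95
eef_pos: [0.5567, 0.1458, 0.1675]
orientation: [3.141, 0.0, 0.26]
ft_force: [0.4, -0.0, -0.5]
gripper_width: 0.0085
gripper_force: 30.0
```

Run:
```python
from h import *
from g import go
go(.56,.148,.165,15)
d=cam('top');s=cam('side')
o=np.hstack([cv2.resize(d['image'][170:230,295:355],(400,400),interpolation=2),cv2.resize(s['image'][140:220,300:380],(400,400),interpolation=2)])
cv2.imwrite('pics/z4.png',o)
p=np.array(monitor.get_state()['eef_pos'])
for z in(0,.0164,.0444):
  for c in(d,s): print(z,proj(c,p-[0,0,z]))
```

```text
clock 5.95 pos [0.5567 0.1458 0.1675] rpy [1.7995e+02 2.0000e-02 1.4900e+01] shift [ 0.0038 -0.0013  0.0025] turn [ 0.05  0.02 -0.1 ] F [ 0.4 -0.  -0.5] w 0.0085
0 [331.85919714 210.21756357]
0 [346.18350687 151.42112251]
0.0164 [331.45663909 211.5255939 ]
0.0164 [345.98327071 157.56777155]
0.0444 [330.80605692 213.63933599]
0.0444 [345.65122923 167.73496237]
```

View pics/z4.png

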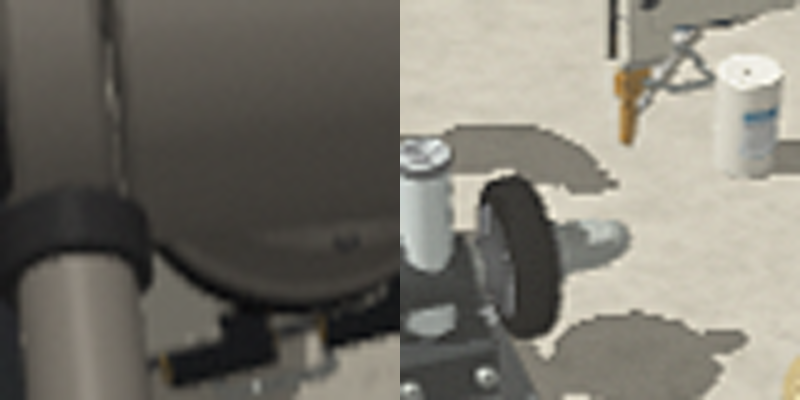

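Side view shows the pin held upright, nose tip at px (345.0,168.0) against a predicted (345.7,167.7). Axle tip is near px (345.6,187.6).

Run:
```python
from h import *
d=cam('top');s=cam('side')
nose=np.array([.5567,.1458,.1231]); print('nose side at z',onz(s,345.0,168.0,.1231)-nose)
print('tip side z.07',onz(s,345.6,187.6,.07))
hole=np.array([.5818,.1539]);u=np.array([np.cos(np.radians(15.2)),np.sin(np.radians(15.2))])
print('tip pred from hole',hole-.0244*u, 'in side',proj(s,[*(hole-.0244*u),.07]),'hole in side',proj(s,[*hole,.078]))
T2=lambda x,y:(300+x/8-.44,155+y/8-.44)
print('tip top z.07',onz(d,*T2(226,497),.07))
im=s['image'][176:198,322:352].copy();cv2.imwrite('pics/z5.png',cv2.resize(im,(780,572),interpolation=2))
```

```text
nose side at z [1.65303144e-03 1.45225666e-03 4.16333634e-17]
tip side z.07 [0.55595503 0.15315231 0.07      ]
tip pred from hole [0.5582536  0.14750258] in side [344.47405629 186.28558282] hole in side [335.11049995 185.41438545]
tip top z.07 [0.55796053 0.15029735 0.07      ]
```

View pics/z5.png

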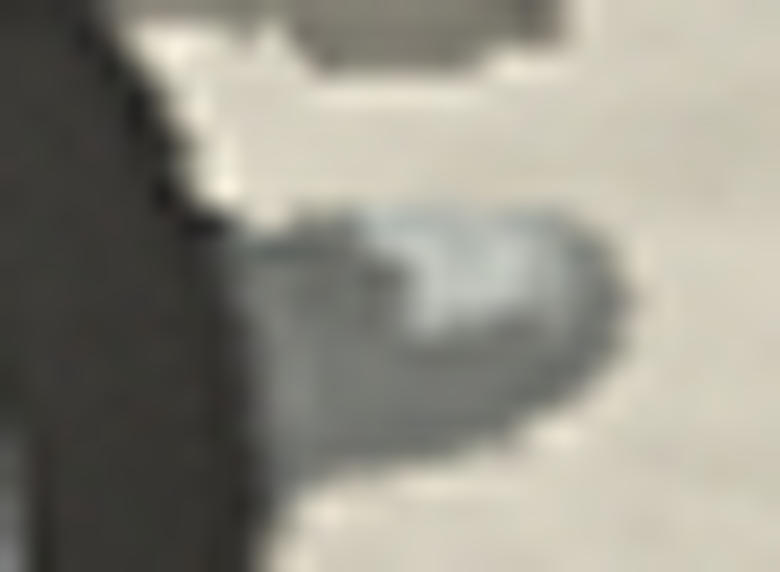

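```bash
python3 g.py .5805 .1536 .135 15
```

```text
clock 6.15 pos [0.5567 0.1464 0.1675] rpy [179.98   0.    15.07] shift [ 0.0248 -0.0008  0.0325] turn [0.02 0.   0.07] F [-1.1  0.5 -0.8] w 0.0087
```

Emit:
apply_moves(
  targets=[
    [0.0124,-0.0008,0.005,0,0,0,0.005],
    [0.0124,0,0.01,0,0,0,0.005],
    [0,0,0.01,0,0,0,0.005],
    [0,0,0.0075,0,0,0,0.005],
    [0,0,0,0,0,0,0.005],
  ],
)

```text
clock: 6.65
eef_pos: [0.5791, 0.1535, 0.1334]
orientation: [-3.141, 0.003, 0.262]
ft_force: [-0.5, 0.7, -1.3]
gripper_width: 0.0091
gripper_force: 30.0
```

Run:
```python
from h import *
from g import go
go(.5805,.1536,.125,15)
s=cam('side')
cv2.imwrite('pics/z6.png',cv2.resize(s['image'][160:200,310:360],(750,600),interpolation=2))
```

```text
clock 6.65 pos [0.5791 0.1535 0.1334] rpy [-179.98    0.2    14.99] shift [0.0014 0.0002 0.0084] turn [-0.02  0.2  -0.01] F [-0.5  0.7 -1.3] w 0.0091
```

View pics/z6.png

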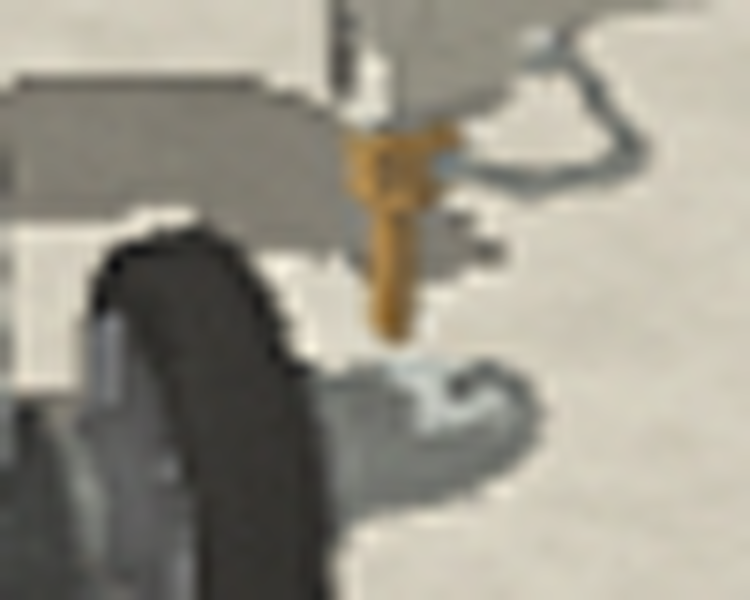

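Nose is at px (335.8,182.2), about 0.7 px toward the free end from the hole, which matches the 1.4 mm shift still to make. Now I'll feel downward.

Emit:
apply_moves(
  targets=[
    [0.0014,0,0.002,0,0,0,0.005],
    [0,0,0.004,0,0,0,0.005],
    [0,0,0.002,0,0,0,0.005],
    [0,0,0.002,0,0,0,0.005],
    [0,0,0,0,0,0,0.005],
  ],
)

```text
clock: 7.2
eef_pos: [0.5817, 0.154, 0.1246]
orientation: [3.142, 0.001, 0.261]
ft_force: [0.9, -0.4, -0.8]
gripper_width: 0.0088
gripper_force: 30.0
```

Emit:
apply_moves(
  targets=[
    [0,0,0.001,0,0,0,0.005],
    [0,0,0.001,0,0,0,0.005],
  ],
)

```text
clock: 7.4
eef_pos: [0.582, 0.154, 0.123]
orientation: [3.141, -0.0, 0.261]
ft_force: [0.7, 0.4, -0.2]
gripper_width: 0.0087
gripper_force: 30.0
```

Emit:
apply_moves(
  targets=[
    [0,0,0.001,0,0,0,0.005],
    [0,0,0.001,0,0,0,0.005],
    [0,0,0,0,0,0,0.005],
  ],
)

```text
clock: 7.7
eef_pos: [0.5822, 0.1541, 0.1216]
orientation: [3.141, -0.001, 0.261]
ft_force: [-1.4, -0.1, 4.8]
gripper_width: 0.0085
gripper_force: 30.0
```

Emit:
apply_moves(
  targets=[
    [0,0,0.001,0,0,0,0.005],
    [0,0,0,0,0,0,0.005],
  ],
)

```text
clock: 7.9
eef_pos: [0.5823, 0.1541, 0.1212]
orientation: [3.141, -0.002, 0.261]
ft_force: [-3.0, -0.5, 8.7]
gripper_width: 0.0087
gripper_force: 30.0
```

Emit:
apply_moves(
  targets=[
    [0,0,-0.002,0,0,0,0.005],
    [-0.0018,0,0,0,0,0,0.005],
    [0,0,0.001,0,0,0,0.005],
    [0,0,0.001,0,0,0,0.005],
    [0,0,0,0,0,0,0.005],
  ],
)

```text
clock: 8.4
eef_pos: [0.5799, 0.1535, 0.1194]
orientation: [-3.142, 0.001, 0.261]
ft_force: [0.3, -0.0, -0.5]
gripper_width: 0.0088
gripper_force: 30.0
```

```bash
python3 g.py .5805 .1536 .119 15; python3 -c "
from h import *
print(monitor.get_state()['ft_torque'])"
```

```text
clock 8.4 pos [0.5799 0.1535 0.1194] rpy [-1.800e+02  6.000e-02  1.497e+01] shift [0.0006 0.0001 0.0004] turn [-0.    0.06 -0.03] F [ 0.3 -0.  -0.5] w 0.0088
[-0.00852652  0.05630071  0.03784144]
```

It's in: z is 0.1194 and there is no force. Feeding down gently.

Emit:
apply_moves(
  targets=[
    [0,0,0.0015,0,0,0,0.005],
    [0,0,0.0015,0,0,0,0.005],
    [0,0,0.001,0,0,0,0.005],
    [0,0,0,0,0,0,0.005],
  ],
)

```text
clock: 8.8
eef_pos: [0.5797, 0.1536, 0.1155]
orientation: [-3.141, 0.001, 0.261]
ft_force: [-1.5, 1.3, -0.5]
gripper_width: 0.0084
gripper_force: 30.0
```

```bash
python3 g.py .5805 .1536 .0944 15; python3 -c "
from h import *
print(monitor.get_state()['ft_torque'])"
```

```text
clock 8.8 pos [0.5797 0.1536 0.1155] rpy [-1.7998e+02  7.0000e-02  1.4970e+01] shift [0.0008 0.0002 0.0211] turn [-0.02  0.07 -0.03] F [-1.5  1.3 -0.5] w 0.0084
[ 0.1988564   0.41534292 -0.02161299]
```

Emit:
apply_moves(
  targets=[
    [0,0,0.002,0,0,0,0.005],
    [0,0,0.002,0,0,0,0.005],
    [0,0,0.002,0,0,0,0.005],
    [0,0,0.002,0,0,0,0.005],
    [0,0,0,0,0,0,0.005],
  ],
)

```text
clock: 9.3
eef_pos: [0.5794, 0.1538, 0.1072]
orientation: [-3.141, 0.002, 0.261]
ft_force: [-4.7, 2.7, -1.0]
gripper_width: 0.0089
gripper_force: 30.0
```

Emit:
apply_moves(
  targets=[
    [0,0,0.002,0,0,0,0.005],
    [0,0,0.002,0,0,0,0.005],
    [0,0,0.002,0,0,0,0.005],
    [0,0,0.002,0,0,0,0.005],
    [0,0,0,0,0,0,0.005],
  ],
)

```text
clock: 9.8
eef_pos: [0.5794, 0.1539, 0.0994]
orientation: [-3.141, 0.002, 0.261]
ft_force: [-4.8, 2.4, 0.2]
gripper_width: 0.0088
gripper_force: 30.0
```

Emit:
apply_moves(
  targets=[
    [-0.0006,-0.0006,0.001,0,0,0,0.005],
    [0,0,0.0015,0,0,0,0.005],
    [0,0,0.0015,0,0,0,0.005],
    [0,0,0,0,0,0,0.005],
  ],
)

```text
clock: 10.2
eef_pos: [0.5793, 0.154, 0.0955]
orientation: [-3.142, 0.0, 0.261]
ft_force: [-4.7, 1.4, -0.8]
gripper_width: 0.0086
gripper_force: 30.0
```

Emit:
apply_moves(
  targets=[
    [0,0,0.0008,0,0,0,0.005],
    [0,0,0.0004,0,0,0,0.005],
    [0,0,0,0,0,0,0.005],
  ],
)

```text
clock: 10.5
eef_pos: [0.5793, 0.154, 0.0946]
orientation: [3.142, 0.0, 0.261]
ft_force: [-3.8, 2.3, 1.1]
gripper_width: 0.0088
gripper_force: 30.0
```

Emit:
apply_moves(
  targets=[
    [0,0,0.0005,0,0,0,0.005],
    [0,0,0.0005,0,0,0,0.005],
    [0,0,0,0,0,0,0.005],
  ],
)

```text
clock: 10.8
eef_pos: [0.5794, 0.154, 0.0942]
orientation: [3.141, -0.0, 0.261]
ft_force: [-5.9, 0.9, 4.2]
gripper_width: 0.009
gripper_force: 30.0
```

Emit:
apply_moves(
  targets=[
    [0,0,0.0005,0,0,0,0.005],
    [0,0,0.0005,0,0,0,0.005],
    [0,0,0,0,0,0,0.005],
  ],
)

```text
clock: 11.1
eef_pos: [0.5795, 0.1541, 0.0941]
orientation: [3.141, -0.001, 0.261]
ft_force: [-8.5, 2.0, 8.8]
gripper_width: 0.0087
gripper_force: 30.0
```

Seated on the flat. Releasing, rising and looking.

Emit:
apply_moves(
  targets=[
    [0,0,0,0,0,0,0.015],
    [0,0,0,0,0,0,0.03],
    [0,0,0,0,0,0,0.03],
    [0,0,-0.01,0,0,0,0.03],
    [0,0,-0.02,0,0,0,0.03],
  ],
)

```text
clock: 11.6
eef_pos: [0.5788, 0.1537, 0.122]
orientation: [-3.141, 0.003, 0.261]
ft_force: [0.4, -0.7, 0.5]
gripper_width: 0.0296
gripper_force: 0.0
```

Emit:
apply_moves(
  targets=[
    [0,0,-0.02,0,0,0,0.028],
    [-0.03,0,-0.01,0,0,0,0.028],
    [-0.045,0,0,0,0,0,0.028],
    [-0.045,0,0,0,0,0,0.028],
    [0,0,0,0,0,0,0.028],
  ],
)

```text
clock: 12.1
eef_pos: [0.457, 0.122, 0.1522]
orientation: [-3.141, 0.007, 0.261]
ft_force: [0.1, -0.6, -0.9]
gripper_width: 0.028
gripper_force: 0.0
```

Run:
```python
from h import *
from g import go
go(.5805,.1536,.125,15)
d=cam('top');s=cam('side')
o=np.hstack([cv2.resize(d['image'][180:230,300:350],(400,400),interpolation=2),cv2.resize(s['image'][160:210,310:360],(400,400),interpolation=2)])
cv2.imwrite('pics/z7.png',o)
```

```text
clock 12.1 pos [0.457  0.122  0.1522] rpy [-179.96    0.39   14.97] shift [0.1276 0.0014 0.0263] turn [-0.04  0.39 -0.03] F [ 0.1 -0.6 -0.9] w 0.028
```

View pics/z7.png

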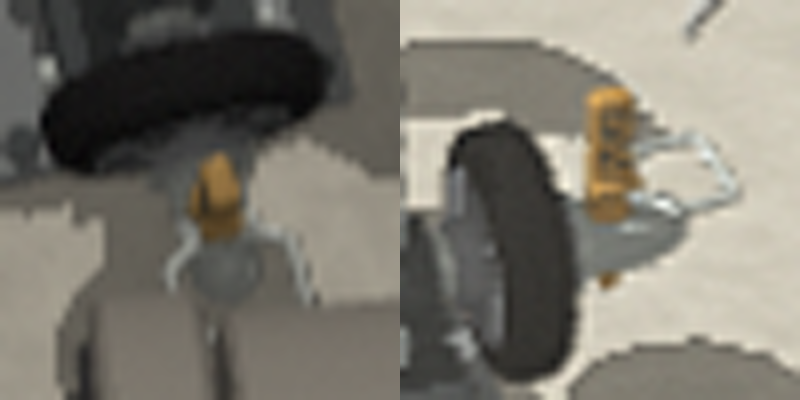

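The pin stands seated, with nose below the axle at z7 (607,280) and the loop open and level toward the free end, bar near (735,190). Now I'll push the loop down from above, fingers astride the axle.

```bash
python3 g.py .5537 .1471 .105 15
```

```text
clock 12.2 pos [0.4639 0.1229 0.1538] rpy [ 1.7997e+02 -1.4000e-01  1.4950e+01] shift [ 0.0929 -0.0002  0.049 ] turn [ 0.03 -0.14 -0.05] F [0.2 0.2 0.1] w 0.0281
```

Emit:
apply_moves(
  targets=[
    [0.04,-0.0002,0,0,0,0,0.028],
    [0.04,0,0.01,0,0,0,0.028],
    [0.0129,0,0.015,0,0,0,0.028],
    [0,0,0.02,0,0,0,0.028],
    [0,0,0,0,0,0,0.028],
  ],
)

```text
clock: 12.7
eef_pos: [0.5535, 0.1473, 0.1052]
orientation: [-3.141, 0.004, 0.261]
ft_force: [-0.4, -0.4, -0.3]
gripper_width: 0.0283
gripper_force: 0.0
```

```bash
python3 g.py .5537 .1471 .09 15
```

```text
clock 12.7 pos [0.5535 0.1473 0.1052] rpy [-179.98    0.21   14.97] shift [0.0002 0.0002 0.0152] turn [-0.02  0.21 -0.03] F [-0.4 -0.4 -0.3] w 0.0283
```

Emit:
apply_moves(
  targets=[
    [0,0,0.006,0,0,0,0.028],
    [0,0,0.005,0,0,0,0.028],
    [0,0,0.004,0,0,0,0.028],
    [0,0,0.003,0,0,0,0.028],
    [0,0,0.002,0,0,0,0.028],
  ],
)

```text
clock: 13.2
eef_pos: [0.5533, 0.1472, 0.0879]
orientation: [3.141, -0.0, 0.261]
ft_force: [-1.1, -0.5, 1.3]
gripper_width: 0.0281
gripper_force: 0.7
```

Emit:
apply_moves(
  targets=[
    [0,0,0.002,0,0,0,0.028],
    [0,0,0.002,0,0,0,0.028],
    [0,0,0.002,0,0,0,0.028],
    [0,0,0.002,0,0,0,0.028],
    [0,0,0,0,0,0,0.028],
  ],
)

```text
clock: 13.7
eef_pos: [0.5531, 0.1471, 0.0794]
orientation: [3.142, 0.0, 0.261]
ft_force: [-0.5, 0.2, 1.1]
gripper_width: 0.028
gripper_force: 0.5
```

Emit:
apply_moves(
  targets=[
    [0,0,0.0015,0,0,0,0.028],
    [0,0,0.001,0,0,0,0.028],
    [0,0,0.001,0,0,0,0.028],
    [0,0,0,0,0,0,0.028],
  ],
)

```text
clock: 14.1
eef_pos: [0.553, 0.1472, 0.076]
orientation: [3.142, 0.0, 0.261]
ft_force: [0.3, -0.5, 1.1]
gripper_width: 0.0279
gripper_force: 0.5
```

Emit:
apply_moves(
  targets=[
    [0,0,-0.02,0,0,0,0.028],
    [-0.015,0,0,0,0,0,0.028],
    [-0.01,0,0.015,0,0,0,0.028],
    [0,0,0,0,0,0,0.028],
  ],
)

```text
clock: 14.5
eef_pos: [0.5269, 0.1404, 0.0799]
orientation: [-3.141, 0.004, 0.261]
ft_force: [0.0, -0.3, -0.3]
gripper_width: 0.028
gripper_force: 0.0
```

Run:
```python
from h import *
from g import go
go(.5356,.1423,.064,15)
s=cam('side')
cv2.imwrite('pics/z8.png',cv2.resize(s['image'][160:210,310:370],(720,600),interpolation=2))
```

```text
clock 14.5 pos [0.5269 0.1404 0.0799] rpy [-179.98    0.23   14.96] shift [0.009  0.0004 0.0158] turn [-0.02  0.23 -0.04] F [ 0.  -0.3 -0.3] w 0.028
```

View pics/z8.png

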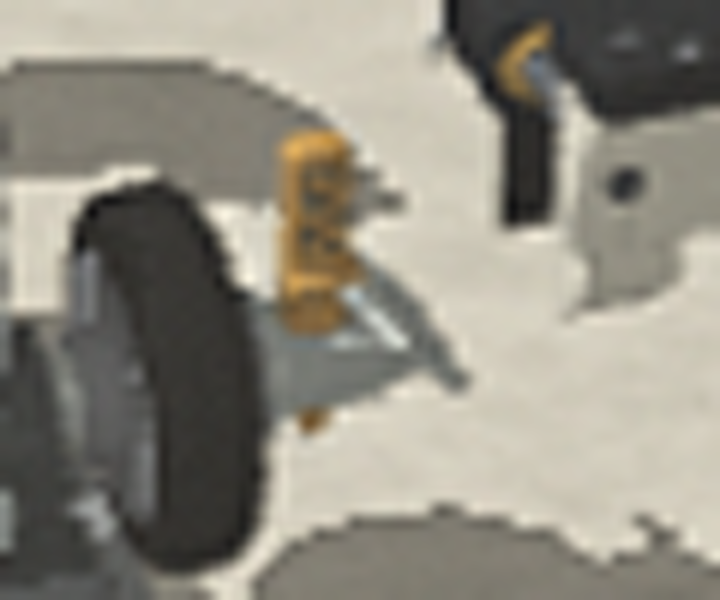

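Loop is at about 0.8 rad with its bar near z8 (460,380). Finger is clear in front. Lowering and pushing inward.

Emit:
apply_moves(
  targets=[
    [0,0.0003,0.008,0,0,0,0.028],
    [0,0,0.008,0,0,0,0.028],
    [0.007,0,0,0,0,0,0.028],
    [0.007,0,0,0,0,0,0.028],
    [0,0,0,0,0,0,0.028],
  ],
)

```text
clock: 15.05
eef_pos: [0.5439, 0.1443, 0.0652]
orientation: [3.141, -0.001, 0.261]
ft_force: [-0.4, -0.3, 0.2]
gripper_width: 0.0281
gripper_force: 0.0
```

Emit:
apply_moves(
  targets=[
    [0.002,0,0,0,0,0,0.028],
    [0.002,0,0,0,0,0,0.028],
    [0.002,0,0,0,0,0,0.028],
    [0,0,0,0,0,0,0.028],
  ],
)

```text
clock: 15.45
eef_pos: [0.5481, 0.1454, 0.065]
orientation: [3.141, 0.001, 0.261]
ft_force: [-1.1, -1.0, 0.1]
gripper_width: 0.0281
gripper_force: 1.0
```

Emit:
apply_moves(
  targets=[
    [0.0015,0,0,0,0,0,0.028],
    [0.0015,0,0,0,0,0,0.028],
    [0,0,0,0,0,0,0.028],
  ],
)

```text
clock: 15.75
eef_pos: [0.5518, 0.1463, 0.0654]
orientation: [3.141, -0.001, 0.261]
ft_force: [-1.3, 0.1, 0.6]
gripper_width: 0.0281
gripper_force: 1.0
```

Emit:
apply_moves(
  targets=[
    [0.0015,0,0,0,0,0,0.028],
    [0.0015,0,0,0,0,0,0.028],
    [0,0,0,0,0,0,0.028],
  ],
)

```text
clock: 16.05
eef_pos: [0.554, 0.1469, 0.0649]
orientation: [3.141, 0.001, 0.261]
ft_force: [-2.6, -2.9, -1.5]
gripper_width: 0.0278
gripper_force: 1.8
```

Emit:
apply_moves(
  targets=[
    [0.0015,0,0,0,0,0,0.028],
    [0.0015,0,0,0,0,0,0.028],
    [0,0,0,0,0,0,0.028],
  ],
)

```text
clock: 16.35
eef_pos: [0.5579, 0.1481, 0.0653]
orientation: [3.141, -0.002, 0.261]
ft_force: [-0.9, -1.2, -0.7]
gripper_width: 0.0281
gripper_force: 0.8
```

Emit:
apply_moves(
  targets=[
    [0.0015,0,0,0,0,0,0.028],
    [0.0015,0,0,0,0,0,0.028],
    [0,0,0,0,0,0,0.028],
  ],
)

```text
clock: 16.65
eef_pos: [0.5605, 0.1487, 0.0653]
orientation: [3.141, -0.001, 0.261]
ft_force: [-0.1, -1.8, -0.4]
gripper_width: 0.0279
gripper_force: 0.9
```

Emit:
apply_moves(
  targets=[
    [0.0015,0,0,0,0,0,0.028],
    [0.001,0,0,0,0,0,0.028],
    [0,0,0,0,0,0,0.028],
  ],
)

```text
clock: 16.95
eef_pos: [0.5627, 0.1494, 0.0652]
orientation: [3.142, -0.0, 0.261]
ft_force: [-0.5, -1.6, -1.0]
gripper_width: 0.028
gripper_force: 0.9
```

Emit:
apply_moves(
  targets=[
    [0.001,0,0,0,0,0,0.028],
    [0.001,0,0,0,0,0,0.028],
    [0,0,0,0,0,0,0.028],
  ],
)

```text
clock: 17.25
eef_pos: [0.5633, 0.1496, 0.0649]
orientation: [-3.142, 0.003, 0.261]
ft_force: [-4.3, -3.1, 2.1]
gripper_width: 0.0282
gripper_force: 3.0
```

Emit:
apply_moves(
  targets=[
    [0.001,0,0,0,0,0,0.028],
    [0.001,0,0,0,0,0,0.028],
    [0,0,0,0,0,0,0.028],
  ],
)

```text
clock: 17.55
eef_pos: [0.5644, 0.1499, 0.0647]
orientation: [-3.142, 0.005, 0.261]
ft_force: [-7.0, -4.1, 2.5]
gripper_width: 0.0281
gripper_force: 4.2
```

Emit:
apply_moves(
  targets=[
    [-0.01,0,0,0,0,0,0.028],
    [-0.03,0,0,0,0,0,0.028],
    [-0.045,0,0,0,0,0,0.028],
    [0,0,-0.03,0,0,0,0.028],
    [-0.02,0,-0.03,0,0,0,0.028],
  ],
)

```text
clock: 18.05
eef_pos: [0.4644, 0.1235, 0.1253]
orientation: [-3.141, 0.0, 0.261]
ft_force: [1.7, 0.3, 1.8]
gripper_width: 0.0278
gripper_force: 0.0
```

Run:
```python
from h import *
d=cam('top');s=cam('side')
o=np.hstack([cv2.resize(d['image'][180:230,300:350],(390,390),interpolation=2),cv2.resize(s['image'][165:205,315:355],(390,390),interpolation=2)])
cv2.imwrite('pics/z9.png',o)
```

```text
(no output)
```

View pics/z9.png

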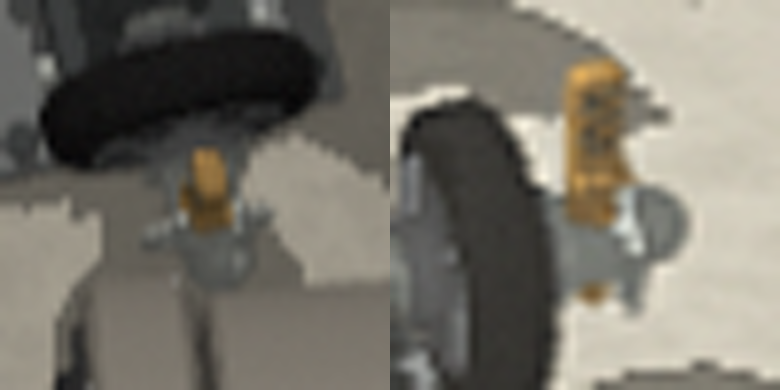

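I've now viewed 12 pictures, two more than the limit of 10. No more viewing: I'll check the loop angle numerically. z9 shows the pin upright with its nose below the axle at (593,293), and the loop hanging, wire end near (632,305).

Run:
```python
from h import *
s=cam('side');d=cam('top')
m=lambda x,y:np.array([315+(x-390)/9.75-.45,165+y/9.75-.45])
print('obs nose',m(593,293),'near side top/bot',m(622,195),m(632,250),'end',m(632,308))
a=np.radians(15);u=np.array([np.cos(a),np.sin(a),0]);v=np.array([-u[1],u[0],0])
pin=np.array([.581,.1543,.078])
print('pred nose',proj(s,pin-[0,0,.028]))
for th in(1.1,1.37,1.57):
  P=lambda r,y:pin-u*(.006+r*np.cos(th))+v*y+[0,0,.008-r*np.sin(th)]
  print(th,[proj(s,P(*q)).round(1) for q in((9,.017),(25,.017),(28.7,.012),(28.7,-.012),(9,-.017)) for q in [(q[0]/1000,q[1])]])
```

```text
obs nose [335.37051282 194.60128205] near side top/bot [338.34487179 184.55      ] [339.37051282 190.19102564] end [339.37051282 196.13974359]
pred nose [335.32919578 194.71483967]
1.1 [array([341.7, 188.7]), array([344.4, 192.9]), array([344.3, 192.7]), array([341.1, 187.2]), array([337.1, 181. ])]
1.37 [array([340.8, 189.1]), array([341.9, 194.1]), array([341.5, 194.1]), array([338.3, 188.6]), array([336.2, 181.4])]
1.57 [array([340.1, 189.3]), array([340. , 194.6]), array([339.3, 194.7]), array([336.1, 189.2]), array([335.6, 181.6])]
```

Wire end at column 339.4 matches 1.57 rad (1.37 rad would put it near 341.9), and the nose matches a seated pin. Handing in.

```bash
python3 -c "
from workcell import ticket
print(ticket.close_job())"
```

```text
the job is handed in; nothing more can be done
None
```

I seated the pin, swung the loop to about 1.57 rad under the axle and handed the job in at about 18 s; no verdict came back, and I viewed 12 pictures against the limit of 10.

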